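# Pack the sampling kit caddy

## Robot

A 6-joint arm with a two-finger parallel gripper is mounted at the origin on the work surface; the furniture and walls round the work are solid. World frame = base frame: x ahead of the robot, y to its left, z up, the work surface at z = 0. Lengths are in m, angles in rad, forces in N, time in s.
With the tool pointing down it reaches from about 0.35 to 0.8 m from the base axis. Payload 7.3 kg.
Tool frame: the origin (TCP) lies where the fingers leave the gripper's body, on its centre line; the fingertips stand 73 mm ahead of it and the grasp point (between the pads) lies 54 mm ahead of it (bot.tcp_to_tips is the distance from the TCP to the fingertips, in m); z points along the fingers, y is the line along which they close (so a half turn about z gives the same grasp; the last joint's range is limited). The gripper opens to 85 mm and grips with 20 to 120 N. Pads are 22 mm wide; open, the fingers measure 114 mm over their backs; the gripper's body (76 mm by 85 mm) begins 54 mm behind the grasp point. The pads swing forward as they close: fully open they stand 13 mm farther back than shut.
Start: joints at [1.091, 0.342, 1.524, -0, 1.275, -0.146], TCP at [0.172, 0.496, 0.304] pointing down, gripper open.
Joint ranges: [-2.53, 2.53], [-0.77, 2.02], [0.04, 2.7], [-1, 4.14], [0.28, 2.66], [-3.11, 3.11]. Speed limits (rad/s): [2.57, 2.57, 3.14, 3.14, 3.14, 3.14].

## Interface

Orientations are given as a rotation vector (axis times angle).
In Python, from cell import bot, imaging, ticket, silhouettes gives the robot as it stands. The module is installed in compiled form; this text tells all that it offers.
- The arm moves only by the tool move_arm, never from a script. Its argument "series" is a list of rows, each a list of 2 entries, a list of its own where there are three numbers: the shift along the tool's x, y, z in units of 0.03 m (1.0 is 0.03 m), then the turn, a rotation vector about the tool's x, y, z in units of 4 degrees (1.0 is 4 degrees). In form: [[[dx, dy, dz], [ax, ay, az]], ...]. A call has exactly 10 rows; each row shifts and turns the commanded pose from where the row before left it, along the tool's axes as they then stand; what a row does not reach is not made up. A row lasts 1/12 s, in which the tool goes at most 41.7 mm and 7.16 degrees, less where a joint would pass 70% of its speed; a pose out of reach is approached as far as the arm can. A call with a number of a shift or a turn outside -1 to 1 is refused whole. A call with a gripper value outside its range is refused whole. "jaw" is the finger opening in mm, from 0 to 85.4, set as the call begins (left out, the last holds). The fingers move at their own pace and stop on an object; the grip force is fixed at half the most. Time passes only in rows, so rows that do not move let the fingers close, or fill a call up. It gives the time, the measured TCP pose, the force, the opening and the grip force at its end, in the units of the state.
- bot.state(): the state, without advancing time (a new reading comes with each control period).
- imaging.get_image(name): name is "side" or "top"; returns a dict with "image" (480x640x3 uint8, red, green, blue), "fov_y" (degrees; the focal length in pixels is half the picture's height over the tangent of half this angle, whatever the lens; pixels are square), "cx", "cy" (the principal point, pixels), "eye" and "orientation" of the camera in the world. Camera axes: x right, y down, z forward; pixel columns grow to the right and rows downward; lengths in m; the calibration is good to about 2 mm. A picture is of the moment at which its call begins. There is no depth.
- ticket.close_job(): hands the job in; it is judged then, once.
Trained networks look in a picture, given as the dict that the camera call returned (one of the last four; its "shot" number tells which), for a name from the list of things; names that differ only in an ending like _2 or _b are one class to them, and where a whole thing is asked for, a point or a joint stands for the part that bears it (a point fixed in the world has none). Each returns a list of dicts, best first, with "p" (0 to 1); they miss things now and then, are a little off and sometimes report something else, mostly with a low value. They report only what shows in the picture. A call takes as long as a camera call.
- silhouettes(picture, query): "pixels" (480x640 bool, what is visible of it) and "pixel" ([column, row] in pixels, amid what is visible of it).
The state is a dict: "time_s": time; "joints": joint angles; "joint_velocities": joint speeds; "joint_torque": joint torques, N m; "ee_pos": TCP position; "ee_rot": TCP orientation; "force": force on the tool from outside, world axes, zero at the start; "wrist_torque": the same for the moment, N m; "opening": opening from 0.0 (shut) to 1.0 (fully open); "gripper_force": force on a finger pad.
Only numpy, scipy, OpenCV 4.12 (cv2) and the standard library are available. Lean on these libraries where they do the work, as an engineer would, in place of code of your own. Each camera call takes 0.05 s, during which the arm holds its last target. There are 200 camera calls.

## Task

Pack the sampling kit into the grey caddy: stand the beaker in the large well, the dropper bottle in the medium well and the two short vials in the two small wells, one in each, whichever you like. Set each one down upright on the bottom of its well rather than dropping it in. The taller vial and the glue stick do not belong to the kit: leave them standing where they are.

Things in the scene. Friction and masses are not known exactly. Their poses are not given: they have to be found in the camera images.
- caddy: Fixed grey moulded block, 180 (x) by 124 (y) mm plus a 12 mm tab at each short end; top face 26 mm above the worktop. Origin: centre of its underside; z up; any yaw. Four round wells, open on top, 18 mm deep (floor 8 mm above the worktop), centres in its frame, mm: large (70 diameter) x -48, y 0; medium (50) x 56, y 0; two small (40) x 14, y 36 and x 14, y -36.
- beaker_mid (a point): Clear open beaker, 54 mm diameter, 70 mm tall, straight wall, standing upright; gripped across the outside. The point is on its axis, half-way up; z is its upright axis. Belongs in the large well.
- dropper_mid (a point): Dropper bottle: a bottle with a body of 33 mm diameter up to about 50 mm height, a shoulder narrowing to a 20 mm black collar at 58 to 70 mm and a 16 mm rubber bulb above, 100 mm tall in all, standing upright; gripped round the body. The point is on its axis, half-way up; z is its upright axis. Belongs in the medium well.
- vial_black_mid (a point): Seed vial, a clear straight cylinder of 24 mm diameter with a ribbed black screw cap of 22 mm (the top 12 mm), 62 mm tall, standing upright. The point is on its axis, half-way up; z is its upright axis. One of the two short vials; belongs in either small well.
- vial_white_mid (a point): Seed vial, a clear straight cylinder of 24 mm diameter with a ribbed white screw cap of 22 mm (the top 12 mm), 62 mm tall, standing upright. The point is on its axis, half-way up; z is its upright axis. One of the two short vials; belongs in either small well.
- vial_tall_mid (a point): Seed vial, a clear straight cylinder of 24 mm diameter with a ribbed red screw cap of 22 mm (the top 12 mm), 72 mm tall, standing upright. The point is on its axis, half-way up; z is its upright axis. Looks like the short vials but is 10 mm taller; stays where it is.
- glue_mid (a point): Glue stick: a plain upright cylinder, 26 mm diameter with a 28 mm cap on the top 30 mm, 92 mm tall, standing. The point is on its axis, half-way up; z is its upright axis. About as tall as the dropper bottle, but with no shoulder and bulb; stays where it is.

How it is judged:
At the end, for the whole second after the job is handed in: Beaker in the large, dropper in the medium, a short vial in each small well: axis within 12 mm of the well centre in the caddy's x and y, height within 6 mm of standing on its floor, tilt under 0.15 rad, at rest. Tall vial and glue stick upright, within 20 mm of their start (z of beaker_mid in the frame of caddy between 0.037 and 0.049 m and angle between each of beaker_mid, dropper_mid, vial_black_mid, vial_white_mid's own z axis and vertical below 0.15 rad and linear speed of each of beaker, dropper, vial_black, vial_white below 0.02 m/s and x of beaker_mid in the frame of caddy between -0.06 and -0.036 m and y of beaker_mid in the frame of caddy between -0.012 and 0.012 m and z of dropper_mid in the frame of caddy between 0.052 and 0.064 m and x of dropper_mid in the frame of caddy between 0.044 and 0.068 m and y of dropper_mid in the frame of caddy between -0.012 and 0.012 m and z of vial_black_mid in the frame of caddy between 0.033 and 0.045 m and z of vial_white_mid in the frame of caddy between 0.033 and 0.045 m and (((x of vial_black_mid in the frame of caddy between 0.002 and 0.026 m and y of vial_black_mid in the frame of caddy between 0.024 and 0.048 m) and (x of vial_white_mid in the frame of caddy between 0.002 and 0.026 m and y of vial_white_mid in the frame of caddy between -0.048 and -0.024 m)) or ((x of vial_black_mid in the frame of caddy between 0.002 and 0.026 m and y of vial_black_mid in the frame of caddy between -0.048 and -0.024 m) and (x of vial_white_mid in the frame of caddy between 0.002 and 0.026 m and y of vial_white_mid in the frame of caddy between 0.024 and 0.048 m))) and not (distance of vial_tall_mid from where it was at the start of the episode above 0.02 m or angle between vial_tall_mid's own z axis and vertical above 0.3 rad) and not (distance of glue_mid from where it was at the start of the episode above 0.02 m or angle between glue_mid's own z axis and vertical above 0.3 rad)); the robot touches nothing.
It fails at once if the tall vial is shifted by more than 20 mm or tipped (distance of vial_tall_mid from where it was at the start of the episode above 0.02 m or angle between vial_tall_mid's own z axis and vertical above 0.3 rad).
It fails at once if the glue stick is shifted by more than 20 mm or tipped (distance of glue_mid from where it was at the start of the episode above 0.02 m or angle between glue_mid's own z axis and vertical above 0.3 rad).
It fails at once if a kit item is dropped (falls faster than 0.8 m/s with no finger on it) ((linear speed of beaker above 0.8 m/s and contact force between the fingers and beaker below 0.05 N) or (linear speed of dropper above 0.8 m/s and contact force between the fingers and dropper below 0.05 N) or (linear speed of vial_black above 0.8 m/s and contact force between the fingers and vial_black below 0.05 N) or (linear speed of vial_white above 0.8 m/s and contact force between the fingers and vial_white below 0.05 N)).
It also fails if it takes over 128 s, if anything falls off the work surface, if the arm or the gripper's body presses on something with over 40 N, if the wrist force passes 120 N, or if a joint passes its speed limit or range.

## Working session

There is one attempt and no reset: what is moved stays moved. The work goes in short steps, Python scripts to look and compute and a tool call to move; the robot and the scene stay as the last step left them, time stands still between calls to the robot, and variables do not carry over. Pictures are saved under pics/ and viewed, at most 14 in all, crops included, and the job is handed in when it is done.

Besides the shell and the picture viewer there is one more tool, called after "Request:" by a JSON object that holds its "method" and its "body". move_arm: Moves the arm, as the interface text tells. Shifts and turns lie within -1 to 1; 1 stands for 0.03 m of shift or 4 degrees of turn. Its arguments: {"type":"object","properties":{"series":{"type":"array","items":{"type":"array"}},"jaw":{"type":"number"}},"required":["series"]}

```bash
mkdir -p pics; cat > h.py <<'E'
from cell import bot, imaging, ticket, silhouettes
import numpy as np, cv2
from scipy.spatial.transform import Rotation as R
def ray(im,p):
    f=240/np.tan(np.radians(im['fov_y'])/2)
    o=np.array(im['orientation'],float)
    M=o if o.shape==(3,3) else R.from_rotvec(o).as_matrix()
    return np.array(im['eye']),M@np.array([(p[0]-im['cx'])/f,(p[1]-im['cy'])/f,1.])
def atz(im,p,z):
    e,d=ray(im,p); return e+d*(z-e[2])/d[2]
def proj(im,X):
    f=240/np.tan(np.radians(im['fov_y'])/2)
    M=R.from_rotvec(im['orientation']).as_matrix()
    c=M.T@(np.array(X)-im['eye']); return c[:2]/c[2]*f+[im['cx'],im['cy']]
def save(im,n): cv2.imwrite('pics/'+n,cv2.cvtColor(im['image'],cv2.COLOR_RGB2BGR))
E
python3 - <<'E'
from h import *
for n in ['top','side']:
    im=imaging.get_image(n); save(im,n+'0.png')
    print(n,{k:v for k,v in im.items() if k!='image'})
    for q in ['caddy','beaker','dropper','vial_black','vial_white','vial_tall','glue']:
        try:
            for d in silhouettes(im,q+('' if q=='caddy' else '_mid'))[:2]:
                ys,xs=np.where(d['pixels']); print(q,round(d['p'],2),np.round(d['pixel']),xs.min(),xs.max(),ys.min(),ys.max(),len(xs))
        except Exception as e: print(q,e)
s=bot.state();print(s, bot.tcp_to_tips)
E
```

```text
top {'fov_y': 42.29959606256365, 'cx': 319.0751938698167, 'cy': 237.45414706647935, 'eye': array([0.39039211, 0.14309803, 1.20862764]), 'orientation': array([-2.14634354,  2.16342138, -0.18261663]), 'shot': 1}
caddy 0.89 [440. 231.] 388 493 196 271 6407
beaker 0.61 [324. 239.] 310 337 224 254 708
dropper 0.71 [313. 301.] 305 322 292 309 249
vial_black 0.49 [200. 266.] 191 206 256 270 166
vial_white 0.52 [257. 294.] 254 264 290 301 104
vial_tall 0.77 [261. 230.] 255 269 221 238 189
glue 0.6 [306. 177.] 300 314 167 190 296
side {'fov_y': 54.922932735674216, 'cx': 315.8654846716756, 'cy': 242.84890921587723, 'eye': array([0.42539852, 0.77473627, 0.63345741]), 'orientation': array([-0.27382234,  2.75413487, -1.29968735]), 'shot': 2}
caddy 0.9 [328. 206.] 298 356 176 230 2890
beaker 0.72 [314. 260.] 302 327 237 277 937
vial_black 0.7 [312. 364.] 304 318 346 380 471
vial_white 0.68 [360. 313.] 352 367 299 330 424
vial_tall 0.71 [289. 299.] 283 297 282 317 456
glue 0.55 [252. 252.] 243 260 233 277 613
{'time_s': 0.8, 'joints': array([ 1.09101775e+00,  3.41958218e-01,  1.52406861e+00,  2.30217411e-05,
        1.27541240e+00, -1.46010075e-01]), 'joint_velocities': array([-0.00071633,  0.00066152, -0.00081722, -0.00168094, -0.00036434,
        0.00028315]), 'joint_torque': array([-1.52690145e-04, -4.33526731e+01, -2.46265268e+01, -3.61727771e-04,
        3.58025627e-04, -1.60190854e-05]), 'ee_pos': array([0.17198068, 0.49605162, 0.30395419]), 'ee_rot': array([5.21858164e-01, 3.09791919e+00, 2.39952396e-04]), 'force': array([ 0.30915665, -0.17034753,  0.05876579]), 'wrist_torque': array([ 0.02083834, -0.01502788,  0.0321022 ]), 'gripper_force': 0.0, 'opening': 0.9979748367181905} 0.0726
```

```bash
python3 - <<'E'
import cv2
a=cv2.imread('pics/top0.png');cv2.imwrite('pics/top0c.png',cv2.resize(a[140:340,150:550],(800,400),interpolation=cv2.INTER_CUBIC))
a=cv2.imread('pics/side0.png');cv2.imwrite('pics/side0c.png',cv2.resize(a[150:420,170:490],(711,600),interpolation=cv2.INTER_CUBIC))
E
```

```text
(no output)
```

View pics/top0c.png

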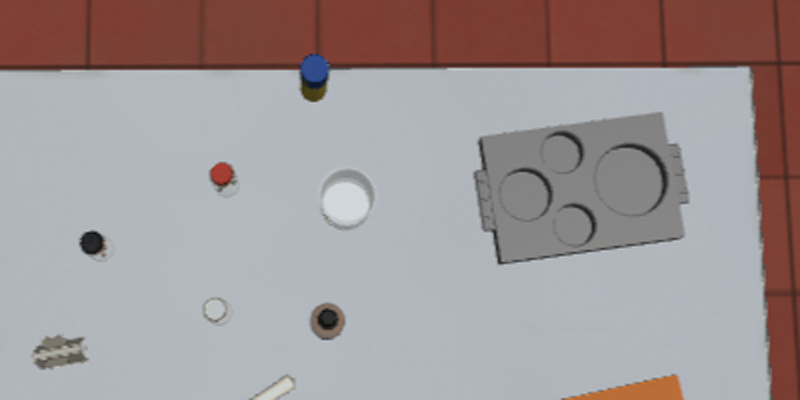

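View pics/side0c.png

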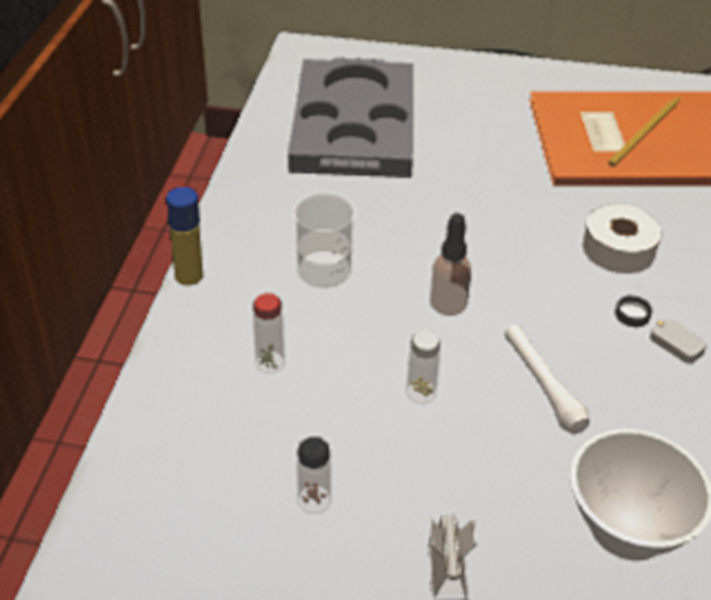

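The top view shows the caddy at right with its large well farthest right (full-image about (465,230)). Black cap is at (196,261), white (257,295), red (261,226), glue (307,175), beaker (324,239) and dropper (313,300). The side view agrees. Next I fit positions.

```bash
cat >> h.py <<'E'
from scipy.optimize import least_squares
PROF={'beaker':[(27,0),(27,70)],'dropper':[(16.5,0),(16.5,50),(10,58),(10,70),(8,100)],'vial_black':[(12,0),(12,50),(11,62)],'vial_white':[(12,0),(12,50),(11,62)],'vial_tall':[(12,0),(12,60),(11,72)],'glue':[(13,0),(13,62),(14,62),(14,92)]}
T=np.linspace(0,2*np.pi,24,endpoint=False)
def box(im,q,xy,z0=0):
    P=np.array([proj(im,[xy[0]+r/1e3*np.cos(t),xy[1]+r/1e3*np.sin(t),z0+z/1e3]) for r,z in PROF[q] for t in T])
    return np.r_[P.min(0),P.max(0)]
def fit(q,obs,x0,z0=0):
    r=least_squares(lambda x:np.concatenate([box(im,q,x,z0)-b for im,b in obs]),x0,loss='soft_l1')
    return r.x,np.round(r.fun,1)
def mbox(d):
    m=d['pixels'].astype(np.uint8); n,l,s,_=cv2.connectedComponentsWithStats(m); k=1+np.argmax(s[1:,4]); x,y,w,h=s[k,:4]
    return np.array([x-.5,y-.5,x+w-.5,y+h-.5])
E
python3 - <<'E'
from h import *
t=imaging.get_image('top');s=imaging.get_image('side')
cap={'vial_black':(196,261,.062),'vial_white':(257.5,294.5,.062),'vial_tall':(261,226.5,.072),'glue':(307,175,.092),'dropper':(313.5,299.5,.1),'beaker':(324,239,.07)}
for q,(u,v,z) in cap.items():
    a=atz(t,(u,v),z)[:2]; obs=[]
    for im in (t,s):
        for d in silhouettes(im,q+'_mid')[:1]:
            if d['p']>.4: obs.append((im,mbox(d)))
    x,f=fit(q,obs,a); print(q,np.round(a,4),np.round(x,4),f)
    for o in obs: print('   ',np.round(fit(q,[o],a)[0],4))
W=np.array([[-48,0],[56,0],[14,36],[14,-36]])/1e3
for n,im,px in (('top',t,[(631,180),(525,195),(574,225),(562,153)]),('side',s,[(356,78),(351,135),(320,112),(388,115)])):
    px=np.array(px,float); px=px/2+[150,140] if n=='top' else px*.45+[170,150]
    if n=='side': px[:,1]+=0
    P=np.array([atz(im,p,.026)[:2] for p in px])
    print(n,np.round(P,4))
    A=W.copy()
    if n=='side': A[[2,3]]=A[[3,2]]
    best=min((least_squares(lambda p:((p[:2]+A[:]@np.array([[np.cos(p[2]),np.sin(p[2])],[-np.sin(p[2]),np.cos(p[2])]])*1-P)).ravel(),[*P.mean(0),1.57]) for A in (W,W[[0,1,3,2]])),key=lambda r:r.cost)
    print(best.x,np.round(best.fun,4))
E
```

```text
vial_black [0.5178 0.3454] [0.5185 0.3474] [-0.6  0.3  0.2 -0.2  0.7 -1.  -0.7  0.4]
    [0.5185 0.3471]
    [0.5183 0.3479]
vial_white [0.4551 0.2315] [0.4555 0.2324] [-0.5 -0.3  0.2 -0.2  0.  -1.5  0.6  0.7]
    [0.455  0.2321]
    [0.4559 0.2332]
vial_tall [0.5802 0.2249] [0.5807 0.2262] [-0.2 -1.1 -0.5 -0.2  0.8 -1.3  0.4  0.4]
    [0.5794 0.2256]
    [0.5815 0.2274]
glue [0.6728 0.139 ] [0.6764 0.1386] [ 0.1 -0.8  0.3  0.5 -0.   0.4  0.2  0.4]
    [0.676 0.139]
    [0.6769 0.1376]
dropper [0.4432 0.129 ] [0.4453 0.1286] [-0.  -0.7 -0.3 -0.1  0.2 -1.8  0.6  0.7]
    [0.4446 0.1284]
    [0.446 0.13 ]
beaker [0.5563 0.1082] [0.5599 0.1075] [ 0.1 -0.8  0.4  1.5 -0.2 -0.3 -0.1  1.7]
    [0.5605 0.108 ]
    [0.5601 0.1051]
top [[ 0.5786 -0.1681]
 [ 0.5646 -0.0644]
 [ 0.535  -0.1109]
 [ 0.6056 -0.1018]]
[ 0.57213668 -0.12018889  1.703278  ] [-0.0001  0.0003  0.0002 -0.0003 -0.0004 -0.0002  0.0004  0.0002]
side [[ 0.5794 -0.1726]
 [ 0.5658 -0.0657]
 [ 0.605  -0.1   ]
 [ 0.5343 -0.1086]]
[ 0.57225847 -0.12064849  1.69705846] [-0.0011  0.0043 -0.0006  0.0006  0.0012 -0.0022  0.0005 -0.0027]
```

Request:
{"method": "move_arm", "body": {"series": [[[0,0,0],[0,0,-0.95]],[[0,0,0],[0,0,-0.95]],[[0,0,0],[0,0,-0.95]],[[0,0,0],[0,0,-0.95]],[[0,0,0],[0,0,-0.97]],[[-0.7,-0.7,0],[0,0,0]],[[-0.9,-0.9,0],[0,0,0]],[[-0.9,-0.9,0],[0,0,0]],[[-0.9,-0.9,0],[0,0,0]],[[-0.9,-0.9,0],[0,0,0]]], "jaw": 78}}

```text
time_s: 2.33
ee_pos: [0.3017, 0.3656, 0.304]
ee_rot: [0.0, 3.141, 0.0]
force: [1.2, 0.5, -0.1]
opening: 0.914
gripper_force: 0.0
```

Request:
{"method": "move_arm", "body": {"series": [[[-0.86,-0.86,0],[0,0,0]],[[-0.86,-0.86,0],[0,0,0]],[[-0.86,-0.86,0],[0,0,0]],[[-0.86,-0.86,0],[0,0,0]],[[-0.86,-0.86,0],[0,0,0]],[[-0.86,-0.86,0],[0,0,0]],[[-0.86,-0.86,0],[0,0,0]],[[-0.86,-0.86,0],[0,0,0]],[[-0.86,-0.86,0],[0,0,0]],[[-0.86,-0.86,0],[0,0,0]]]}}

```text
time_s: 3.17
ee_pos: [0.5598, 0.1072, 0.304]
ee_rot: [0.002, 3.141, 0.0]
force: [0.1, 0.3, 0.8]
opening: 0.914
gripper_force: 0.0
```

Request:
{"method": "move_arm", "body": {"series": [[[0,0,0.8],[0,0,0]],[[0,0,0.8],[0,0,0]],[[0,0,0.8],[0,0,0]],[[0,0,0.8],[0,0,0]],[[0,0,0.8],[0,0,0]],[[0,0,0.8],[0,0,0]],[[0,0,0.8],[0,0,0]],[[0,0,0.7],[0,0,0]],[[0,0,0.4],[0,0,0]],[[0,0,0.1],[0,0,0]]]}}

```text
time_s: 4.0
ee_pos: [0.5575, 0.1086, 0.0974]
ee_rot: [-0.001, -3.137, 0.0]
force: [-0.5, -0.4, -0.5]
opening: 0.913
gripper_force: 0.0
```

Request:
{"method": "move_arm", "body": {"series": [[[0,0,0],[0,0,0]],[[0,0,0],[0,0,0]],[[0,0,0],[0,0,0]],[[0,0,0],[0,0,0]],[[0,0,0],[0,0,0]],[[0,0,0],[0,0,0]],[[0,0,0],[0,0,0]],[[0,0,0],[0,0,0]],[[0,0,0],[0,0,0]],[[0,0,0],[0,0,0]]], "jaw": 30}}

```text
time_s: 4.83
ee_pos: [0.5594, 0.1089, 0.101]
ee_rot: [0.001, 3.139, 0.0]
force: [0.3, 0.7, 6.5]
opening: 0.601
gripper_force: 61.9
```

Request:
{"method": "move_arm", "body": {"series": [[[0,0,-0.4],[0,0,0]],[[0,0,-0.6],[0,0,0]],[[0,0,-0.6],[0,0,0]],[[0,0,-0.6],[0,0,0]],[[0,-0.4,-0.3],[0,0,0]],[[-0.1,-0.8,0],[0,0,0]],[[-0.1,-0.9,0],[0,0,0]],[[-0.1,-0.9,0],[0,0,0]],[[-0.1,-0.9,0],[0,0,0]],[[-0.1,-0.9,0],[0,0,0]]]}}

```text
time_s: 5.67
ee_pos: [0.573, -0.0373, 0.1744]
ee_rot: [-0.001, -3.141, -0.0]
force: [0.8, 0.2, 0.1]
opening: 0.6
gripper_force: 62.2
```

Request:
{"method": "move_arm", "body": {"series": [[[-0.1,-0.9,0],[0,0,0]],[[0,-0.9,0],[0,0,0]],[[0,-0.9,0],[0,0,0]],[[0,-0.8,0],[0,0,0]],[[0,-0.6,0],[0,0,0]],[[0,-0.3,0],[0,0,0]],[[0,0,0],[0,0,0]],[[0,0,0],[0,0,0]],[[0,0,0],[0,0,0]],[[0,0,0],[0,0,0]]]}}

```text
time_s: 6.5
ee_pos: [0.5764, -0.166, 0.1748]
ee_rot: [0.001, -3.141, -0.001]
force: [-0.4, 0.9, -0.8]
opening: 0.603
gripper_force: 62.2
```

```bash
python3 - <<'E'
from h import *
t=imaging.get_image('top');s=imaging.get_image('side');save(s,'b1.png')
st=bot.state();print(st['ee_pos'],st['ee_rot'],st['opening'],st['force'])
for im in(t,s):
  for d in silhouettes(im,'beaker_mid')[:1]:
    b=mbox(d);print(d['p'],b,box(im,'beaker',st['ee_pos'][:2],.0775-.008))
a=cv2.imread('pics/b1.png');cv2.imwrite('pics/b1c.png',cv2.resize(a[130:300,230:430],(600,510)))
E
```

```text
[ 0.57656146 -0.16617782  0.17494276] [ 1.08039330e-03 -3.14156019e+00 -3.46845675e-04] 0.5978776324777069 [-0.24022141 -0.24086949 -0.37236653]
0.67 [459.5 227.5 482.5 239.5] [456.11190189 205.85476444 496.15570724 241.68689519]
0.58 [320.5 137.5 343.5 173.5] [319.92609704 138.71104158 343.79467078 177.00047262]
```

View pics/b1c.png

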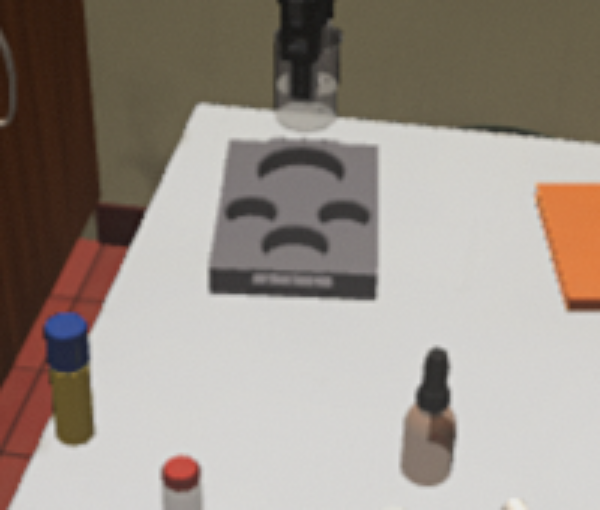

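The beaker is held upright at side pixel (332,157), over the large well. I'll lower it.

Request:
{"method": "move_arm", "body": {"series": [[[-0.07,-0.07,0.2],[0,0,0]],[[0,0,0.4],[0,0,0]],[[0,0,0.4],[0,0,0]],[[0,0,0.4],[0,0,0]],[[0,0,0.3],[0,0,0]],[[0,0,0.25],[0,0,0]],[[0,0,0.15],[0,0,0]],[[0,0,0.07],[0,0,0]],[[0,0,0],[0,0,0]],[[0,0,0],[0,0,0]]]}}

```text
time_s: 7.53
ee_pos: [0.5789, -0.1695, 0.1102]
ee_rot: [0.001, 3.141, -0.0]
force: [-0.4, -0.3, -1.2]
opening: 0.6
gripper_force: 62.2
```

Request:
{"method": "move_arm", "body": {"series": [[[0,0,0.02],[0,0,0]],[[0,0,0.02],[0,0,0]],[[0,0,0],[0,0,0]],[[0,0,0],[0,0,0]],[[0,0,0],[0,0,0]],[[0,0,0],[0,0,0]],[[0,0,0],[0,0,0]],[[0,0,0],[0,0,0]],[[0,0,0],[0,0,0]],[[0,0,0],[0,0,0]]]}}

```text
time_s: 8.37
ee_pos: [0.5788, -0.1694, 0.109]
ee_rot: [0.001, 3.141, -0.0]
force: [-0.0, 0.5, 5.6]
opening: 0.601
gripper_force: 62.2
```

Request:
{"method": "move_arm", "body": {"series": [[[0,0,0],[0,0,0]],[[0,0,0],[0,0,0]],[[0,0,0],[0,0,0]],[[0,0,0],[0,0,0]],[[0,0,0],[0,0,0]],[[0,0,0],[0,0,0]],[[0,0,0],[0,0,0]],[[0,0,0],[0,0,0]],[[0,0,0],[0,0,0]],[[0,0,0],[0,0,0]]], "jaw": 72}}

```text
time_s: 9.2
ee_pos: [0.5786, -0.1694, 0.1086]
ee_rot: [0.001, 3.142, 0.0]
force: [-0.3, 0.7, -0.6]
opening: 0.843
gripper_force: 0.0
```

Request:
{"method": "move_arm", "body": {"series": [[[0,0,-0.3],[0,0,0]],[[0,0,-0.8],[0,0,0]],[[0,0,-1],[0,0,0]],[[0,0,-1],[0,0,0]],[[0,0.3,-0.9],[0,0,0]],[[0.3,0.8,0],[0,0,0]],[[0.3,1,0],[0,0,0]],[[0.3,1,0],[0,0,0]],[[0.3,1,0],[0,0,0]],[[0.3,1,0],[0,0,0]]], "jaw": 50}}

```text
time_s: 10.03
ee_pos: [0.533, -0.0151, 0.2293]
ee_rot: [0.002, 3.141, 0.0]
force: [0.7, 0.3, -1.0]
opening: 0.596
gripper_force: 48.0
```

Request:
{"method": "move_arm", "body": {"series": [[[0.3,1,0],[0,0,0]],[[0.3,1,0],[0,0,0]],[[0.3,1,0],[0,0,0]],[[0.3,1,0],[0,0,0]],[[0.3,1,0],[0,0,0]],[[0.3,1,0],[0,0,0]],[[0.3,1,0],[0,0,0]],[[0.3,0.8,0],[0,0,0]],[[0.2,0.4,0],[0,0,0]],[[0,0,0],[0,0,0]]]}}

```text
time_s: 10.87
ee_pos: [0.4545, 0.232, 0.2292]
ee_rot: [-0.004, 3.142, 0.001]
force: [-0.0, -0.3, -0.4]
opening: 0.594
gripper_force: 48.0
```

```bash
python3 - <<'E'
from h import *
t=imaging.get_image('top');s=imaging.get_image('side')
st=bot.state();print(st['ee_pos'],st['ee_rot'],st['opening'])
for q,x0,z0 in (('beaker',[.578,-.168],.008),('vial_white',[.455,.232],0)):
 for im in(t,s):
  for d in silhouettes(im,q+'_mid')[:1]:
    b=mbox(d);print(q,d['p'],b,fit(q,[(im,b)],x0,z0))
E
```

```text
[0.45578649 0.22987396 0.22910469] [-1.02651227e-03  3.14088797e+00 -1.05513485e-04] 0.5976401150475836
beaker 0.81 [346.5 238.5 382.5 291.5] (array([0.4618049 , 0.12372358]), array([ 3. ,  5. , -2. , -1.4]))
vial_white 0.78 [352.5 298.5 367.5 330.5] (array([0.45590726, 0.2331568 ]), array([-0.3, -1.2,  0.3,  1. ]))
```

The jaws closed too early and re-gripped the beaker as they rose: opening is still 0.597 with 48 N on the pads. I'll look before moving.

```bash
python3 - <<'E'
from h import *
s=imaging.get_image('side');save(s,'b2.png');save(imaging.get_image('top'),'b2t.png')
a=cv2.imread('pics/b2.png');cv2.imwrite('pics/b2c.png',cv2.resize(a[180:350,270:450],(635,600),interpolation=cv2.INTER_CUBIC))
E
```

```text
(no output)
```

View pics/b2c.png

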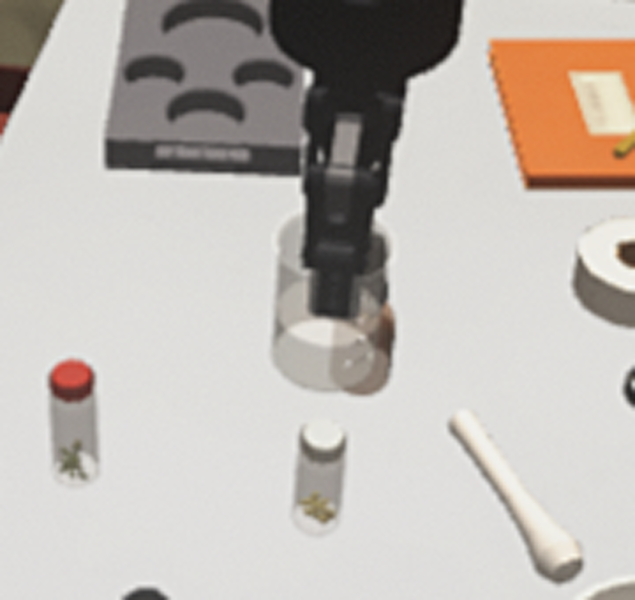

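The beaker is held near its upper half and looks upright at side pixel (364,265). I'll estimate its height in the grip.

```bash
python3 - <<'E'
from h import *
s=imaging.get_image('side');st=bot.state()
d=silhouettes(s,'beaker_mid')[0];b=mbox(d);print(b,st['ee_pos'],st['opening'])
r=least_squares(lambda p:box(s,'beaker',p[:2],p[2])-b,[*st['ee_pos'][:2],.12],x_scale=.01);print(r.x,r.fun)
r=least_squares(lambda p:box(s,'beaker',st['ee_pos'][:2],p[0])-b,[.12],x_scale=.01);print(r.x,r.fun)
E
```

```text
[346.5 239.5 381.5 290.5] [0.45620921 0.22905588 0.22860836] 0.5933160442597515
[0.46047091 0.18425515 0.06673695] [ 0.39587018 -0.25581127 -0.3728089   0.25675453]
[0.10677187] [ 0.03939234 -2.1012886   2.16483768  2.64300091]
```

Request:
{"method": "move_arm", "body": {"series": [[[0,0,-0.4],[0,0,0]],[[0,0,-0.6],[0,0,0]],[[-0.3,-0.5,0],[0,0,0]],[[-0.5,-0.8,0],[0,0,0]],[[-0.5,-0.9,0],[0,0,0]],[[-0.5,-0.9,0],[0,0,0]],[[-0.5,-0.9,0],[0,0,0]],[[-0.5,-0.9,0],[0,0,0]],[[-0.4,-0.9,0],[0,0,0]],[[-0.3,-0.9,0],[0,0,0]]]}}

```text
time_s: 12.2
ee_pos: [0.5616, 0.0268, 0.2585]
ee_rot: [0.002, 3.141, 0.0]
force: [0.3, 0.5, -1.2]
opening: 0.594
gripper_force: 48.1
```

Request:
{"method": "move_arm", "body": {"series": [[[-0.3,-0.9,0],[0,0,0]],[[-0.2,-0.9,0],[0,0,0]],[[-0.08,-0.9,0],[0,0,0]],[[0,-0.9,0],[0,0,0]],[[0,-0.9,0],[0,0,0]],[[0,-0.9,0],[0,0,0]],[[0,-0.7,0],[0,0,0]],[[0,-0.38,0],[0,0,0]],[[0,0,0],[0,0,0]],[[0,0,0],[0,0,0]]]}}

```text
time_s: 13.03
ee_pos: [0.5778, -0.1657, 0.2583]
ee_rot: [-0.003, -3.141, -0.001]
force: [0.8, 0.8, -0.3]
opening: 0.598
gripper_force: 48.1
```

```bash
python3 - <<'E'
from h import *
s=imaging.get_image('side');st=bot.state();save(s,'b3.png')
d=silhouettes(s,'beaker_mid')[0];b=mbox(d);print(b,st['ee_pos'],st['ee_rot'],st['opening'])
r=least_squares(lambda p:box(s,'beaker',[p[0],st['ee_pos'][1]],p[1])-b,[.57,.12],x_scale=.01);print(r.x,r.fun)
E
```

```text
[318.5 112.5 342.5 149.5] [ 0.57790356 -0.16491579  0.25843179] [-1.14139940e-03 -3.14122201e+00 -1.40475027e-03] 0.5946569733616504
[0.58103177 0.13683314] [-0.43062553 -1.4314823   0.38177083  1.53819066]
```

Request:
{"method": "move_arm", "body": {"series": [[[0,-0.1,0.4],[0,0,0]],[[0,0,0.6],[0,0,0]],[[0,0,0.6],[0,0,0]],[[0,0,0.6],[0,0,0]],[[0,0,0.6],[0,0,0]],[[0,0,0.5],[0,0,0]],[[0,0,0.4],[0,0,0]],[[0,0,0.2],[0,0,0]],[[0,0,0.1],[0,0,0]],[[0,0,0],[0,0,0]]]}}

```text
time_s: 13.97
ee_pos: [0.578, -0.1679, 0.1384]
ee_rot: [0.0, -3.141, -0.001]
force: [0.5, 0.2, 0.7]
opening: 0.596
gripper_force: 48.1
```

Request:
{"method": "move_arm", "body": {"series": [[[0,0,0.02],[0,0,0]],[[0,0,0.02],[0,0,0]],[[0,0,0.02],[0,0,0]],[[0,0,0.02],[0,0,0]],[[0,0,0.02],[0,0,0]],[[0,0,0.02],[0,0,0]],[[0,0,0.02],[0,0,0]],[[0,0,0],[0,0,0]],[[0,0,0],[0,0,0]],[[0,0,0],[0,0,0]]]}}

```text
time_s: 14.8
ee_pos: [0.578, -0.1688, 0.1344]
ee_rot: [0.001, 3.142, 0.0]
force: [-0.2, 0.7, -0.2]
opening: 0.594
gripper_force: 48.1
```

Request:
{"method": "move_arm", "body": {"series": [[[0,0,0.02],[0,0,0]],[[0,0,0.02],[0,0,0]],[[0,0,0.02],[0,0,0]],[[0,0,0.02],[0,0,0]],[[0,0,0.02],[0,0,0]],[[0,0,0],[0,0,0]],[[0,0,0],[0,0,0]],[[0,0,0],[0,0,0]],[[0,0,0],[0,0,0]],[[0,0,0],[0,0,0]]]}}

```text
time_s: 15.63
ee_pos: [0.5783, -0.1687, 0.1319]
ee_rot: [0.001, 3.141, -0.0]
force: [-0.2, 1.5, 5.5]
opening: 0.595
gripper_force: 48.6
```

Request:
{"method": "move_arm", "body": {"series": [[[0,0,0.02],[0,0,0]],[[0,0,0.02],[0,0,0]],[[0,0,0],[0,0,0]],[[0,0,0],[0,0,0]],[[0,0,0],[0,0,0]],[[0,0,0],[0,0,0]],[[0,0,0],[0,0,0]],[[0,0,0],[0,0,0]],[[0,0,0],[0,0,0]],[[0,0,0],[0,0,0]]]}}

```text
time_s: 16.47
ee_pos: [0.5785, -0.1687, 0.1318]
ee_rot: [0.001, 3.139, -0.001]
force: [-1.9, 3.4, 12.2]
opening: 0.595
gripper_force: 49.3
```

Request:
{"method": "move_arm", "body": {"series": [[[0,0,0],[0,0,0]],[[0,0,0],[0,0,0]],[[0,0,0],[0,0,0]],[[0,0,0],[0,0,0]],[[0,0,0],[0,0,0]],[[0,0,0],[0,0,0]],[[0,0,-0.3],[0,0,0]],[[0,0,-0.8],[0,0,0]],[[0,0,-1],[0,0,0]],[[0,0,-1],[0,0,0]]], "jaw": 76}}

```text
time_s: 17.3
ee_pos: [0.5776, -0.1686, 0.2244]
ee_rot: [-0.001, -3.14, -0.001]
force: [1.5, 0.2, -0.3]
opening: 0.89
gripper_force: 0.0
```

```bash
python3 - <<'E'
from h import *
s=imaging.get_image('side');st=bot.state();save(s,'b4.png');print(st['ee_pos'],st['opening'])
d=silhouettes(s,'beaker_mid')[0];b=mbox(d);print(b,box(s,'beaker',[.5785,-.168],.008),fit('beaker',[(s,b)],[.578,-.168],.008))
E
```

```text
[ 0.58001214 -0.1695839   0.23157187] 0.8915416450145416
[317.5 160.5 340.5 193.5] [319.13871696 161.69809682 342.08525845 198.52553601] (array([ 0.58504687, -0.18273492]), array([ 0.2, -2. , -0.2,  1.4]))
```

Request:
{"method": "move_arm", "body": {"series": [[[0,0.4,0],[0,0,0]],[[0.1,0.8,0],[0,0,0]],[[0.3,1,0],[0,0,0]],[[0.3,1,0],[0,0,0]],[[0.3,1,0],[0,0,0]],[[0.3,1,0],[0,0,0]],[[0.3,1,0],[0,0,0]],[[0.3,1,0],[0,0,0]],[[0.3,1,0],[0,0,0]],[[0.3,1,0],[0,0,0]]], "jaw": 50}}

```text
time_s: 18.23
ee_pos: [0.5014, 0.1093, 0.222]
ee_rot: [-0.001, -3.139, -0.0]
force: [0.0, 0.1, -0.0]
opening: 0.583
gripper_force: 0.0
```

Request:
{"method": "move_arm", "body": {"series": [[[0.4,1,0],[0,0,0]],[[0.4,1,0],[0,0,0]],[[0.4,1,0],[0,0,0]],[[0.35,0.8,0],[0,0,0]],[[0.1,0.4,0],[0,0,0]],[[0,0,0],[0,0,0]],[[0,0,0.3],[0,0,0]],[[0,0,0.5],[0,0,0]],[[0,0,0.4],[0,0,0]],[[0,0,0],[0,0,0]]]}}

```text
time_s: 19.07
ee_pos: [0.4529, 0.2317, 0.1842]
ee_rot: [-0.004, -3.136, 0.003]
force: [-0.8, 0.3, -0.6]
opening: 0.589
gripper_force: 0.0
```

Request:
{"method": "move_arm", "body": {"series": [[[-0.03,0,0.4],[0,0,0]],[[0,0,0.5],[0,0,0]],[[0,0,0.5],[0,0,0]],[[0,0,0.5],[0,0,0]],[[0,0,0.5],[0,0,0]],[[0,0,0.4],[0,0,0]],[[0,0,0.1],[0,0,0]],[[0,0,0],[0,0,0]],[[0,0,0],[0,0,0]],[[0,0,0],[0,0,0]]]}}

```text
time_s: 19.9
ee_pos: [0.4553, 0.2332, 0.101]
ee_rot: [0.002, 3.14, 0.001]
force: [0.0, -0.3, -0.2]
opening: 0.587
gripper_force: 0.0
```

Request:
{"method": "move_arm", "body": {"series": [[[0,0,0],[0,0,0]],[[0,0,0],[0,0,0]],[[0,0,0],[0,0,0]],[[0,0,0],[0,0,0]],[[0,0,0],[0,0,0]],[[0,0,0],[0,0,0]],[[0,0,0],[0,0,0]],[[0,0,0],[0,0,0]],[[0,0,0],[0,0,0]],[[0,0,0],[0,0,0]]], "jaw": 10}}

```text
time_s: 20.73
ee_pos: [0.455, 0.2335, 0.1009]
ee_rot: [0.001, 3.14, 0.001]
force: [-1.5, 0.0, 5.3]
opening: 0.258
gripper_force: 58.7
```

Request:
{"method": "move_arm", "body": {"series": [[[0,0,-0.3],[0,0,0]],[[0,0,-0.7],[0,0,0]],[[0,0,-0.9],[0,0,0]],[[0,0,-0.9],[0,0,0]],[[0,0,-0.9],[0,0,0]],[[-0.3,-0.5,-0.5],[0,0,0]],[[-0.5,-0.9,0],[0,0,0]],[[-0.5,-0.9,0],[0,0,0]],[[-0.5,-0.9,0],[0,0,0]],[[-0.5,-0.9,0],[0,0,0]]]}}

```text
time_s: 21.57
ee_pos: [0.5239, 0.1091, 0.2269]
ee_rot: [0.0, 3.141, 0.0]
force: [0.4, 0.4, -0.7]
opening: 0.265
gripper_force: 58.9
```

Request:
{"method": "move_arm", "body": {"series": [[[-0.37,-0.9,0],[0,0,0]],[[0,-0.9,0],[0,0,0]],[[0,-0.9,0],[0,0,0]],[[0,-0.9,0],[0,0,0]],[[0,-0.9,0],[0,0,0]],[[0,-0.9,0],[0,0,0]],[[0,-0.9,0],[0,0,0]],[[0,-0.7,0],[0,0,0]],[[0,-0.4,0],[0,0,0]],[[0,0,0],[0,0,0]]]}}

```text
time_s: 22.4
ee_pos: [0.5344, -0.1137, 0.2264]
ee_rot: [0.005, 3.141, -0.001]
force: [-0.5, -0.6, 0.9]
opening: 0.26
gripper_force: 58.9
```

```bash
python3 - <<'E'
from h import *
s=imaging.get_image('side');st=bot.state();save(s,'b5.png');print(st['ee_pos'],st['ee_rot'],st['opening'])
d=silhouettes(s,'vial_white_mid')[0];b=mbox(d);print(d['p'],b,box(s,'vial_white',st['ee_pos'][:2],st['ee_pos'][2]-.101))
cv2.imwrite('pics/b5c.png',cv2.resize(cv2.imread('pics/b5.png')[110:280,240:420],(635,600),interpolation=cv2.INTER_CUBIC))
E
```

```text
[ 0.53434981 -0.11220867  0.22631045] [-4.21012479e-03 -3.14150839e+00 -6.60078436e-04] 0.26263694235346835
0.39 [341.5 154.5 351.5 164.5] [341.17744345 134.89046396 353.26986109 166.02168369]
```

View pics/b5c.png

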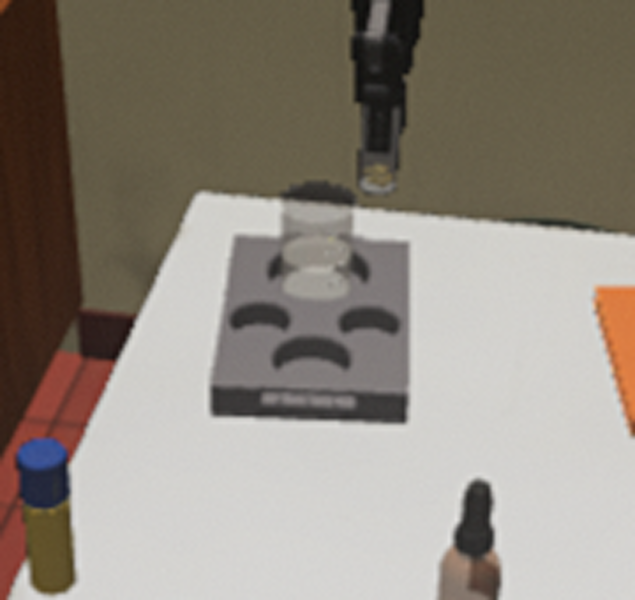

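The beaker stands in the large well (side about (330,180)). The white vial hangs upright over its small well, with its bottom at (347,163). I'll lower it.

Request:
{"method": "move_arm", "body": {"series": [[[0,0.04,0.4],[0,0,0]],[[0,0,0.6],[0,0,0]],[[0,0,0.6],[0,0,0]],[[0,0,0.6],[0,0,0]],[[0,0,0.6],[0,0,0]],[[0,0,0.5],[0,0,0]],[[0,0,0.3],[0,0,0]],[[0,0,0.15],[0,0,0]],[[0,0,0.05],[0,0,0]],[[0,0,0],[0,0,0]]]}}

```text
time_s: 23.33
ee_pos: [0.5348, -0.1101, 0.1125]
ee_rot: [0.0, 3.141, 0.0]
force: [0.5, -0.2, 0.1]
opening: 0.262
gripper_force: 58.9
```

Request:
{"method": "move_arm", "body": {"series": [[[0,0,0.02],[0,0,0]],[[0,0,0.02],[0,0,0]],[[0,0,0.02],[0,0,0]],[[0,0,0.02],[0,0,0]],[[0,0,0.02],[0,0,0]],[[0,0,0],[0,0,0]],[[0,0,0],[0,0,0]],[[0,0,0],[0,0,0]],[[0,0,0],[0,0,0]],[[0,0,0],[0,0,0]]]}}

```text
time_s: 24.17
ee_pos: [0.5345, -0.1105, 0.1092]
ee_rot: [0.001, 3.142, 0.0]
force: [0.6, -0.1, -1.1]
opening: 0.26
gripper_force: 58.9
```

Request:
{"method": "move_arm", "body": {"series": [[[0,0,0.02],[0,0,0]],[[0,0,0.02],[0,0,0]],[[0,0,0.01],[0,0,0]],[[0,0,0],[0,0,0]],[[0,0,0],[0,0,0]],[[0,0,0],[0,0,0]],[[0,0,0],[0,0,0]],[[0,0,0],[0,0,0]],[[0,0,0],[0,0,0]],[[0,0,0],[0,0,0]]]}}

```text
time_s: 25.0
ee_pos: [0.5348, -0.1105, 0.1089]
ee_rot: [0.001, 3.14, -0.0]
force: [-2.7, 0.9, 10.6]
opening: 0.26
gripper_force: 60.0
```

Request:
{"method": "move_arm", "body": {"series": [[[0,0,0],[0,0,0]],[[0,0,0],[0,0,0]],[[0,0,0],[0,0,0]],[[0,0,0],[0,0,0]],[[0,0,0],[0,0,0]],[[0,0,0],[0,0,0]],[[0,0,-0.3],[0,0,0]],[[0,0,-0.8],[0,0,0]],[[0,0,-1],[0,0,0]],[[0,0,-1],[0,0,0]]], "jaw": 40}}

```text
time_s: 25.83
ee_pos: [0.5341, -0.1104, 0.2019]
ee_rot: [-0.001, -3.14, -0.001]
force: [0.3, 0.2, -0.4]
opening: 0.465
gripper_force: 0.0
```

Request:
{"method": "move_arm", "body": {"series": [[[0,0.4,-0.5],[0,0,0]],[[0,0.87,0],[0,0,0]],[[0,1,0],[0,0,0]],[[0,1,0],[0,0,0]],[[0,1,0],[0,0,0]],[[0.1,1,0],[0,0,0]],[[0.1,1,0],[0,0,0]],[[0.1,1,0],[0,0,0]],[[0.1,1,0],[0,0,0]],[[0.13,1,0],[0,0,0]]], "jaw": 50}}

```text
time_s: 26.67
ee_pos: [0.5186, 0.169, 0.2165]
ee_rot: [0.001, 3.141, 0.0]
force: [0.5, 0.1, 0.2]
opening: 0.587
gripper_force: 0.0
```

Request:
{"method": "move_arm", "body": {"series": [[[0,1,0],[0,0,0]],[[0,1,0],[0,0,0]],[[0,1,0],[0,0,0]],[[0,1,0],[0,0,0]],[[0,1,0],[0,0,0]],[[0,0.7,0],[0,0,0]],[[0,0.3,0],[0,0,0]],[[0,0,0],[0,0,0]],[[0,0,0],[0,0,0]],[[0,0,0],[0,0,0]]]}}

```text
time_s: 27.5
ee_pos: [0.5191, 0.3462, 0.2159]
ee_rot: [-0.003, -3.141, 0.001]
force: [0.1, -0.8, 0.5]
opening: 0.588
gripper_force: 0.0
```

```bash
python3 - <<'E'
from h import *
s=imaging.get_image('side');t=imaging.get_image('top');st=bot.state();save(s,'b6.png');print(st['ee_pos'],st['ee_rot'],st['opening'])
for q,x0,z in (('vial_white',[.535,-.111],.008),('beaker',[.58,-.168],.008),('vial_tall',[.58,.226],0)):
  for im in (t,s):
    for d in silhouettes(im,q+'_mid')[:1]:
      b=mbox(d);print(q,d['p'],b,fit(q,[(im,b)],x0,z))
E
```

```text
[0.51931328 0.34614927 0.21594001] [-3.86301286e-03 -3.14156334e+00  4.22596246e-04] 0.5853642365809933
vial_white 0.53 [429.5 243.5 448.5 259.5] (array([ 0.53544186, -0.11201095]), array([ 0.1, -0. , -0. ,  0. ]))
vial_white 0.45 [343.5 183.5 349.5 205.5] (array([ 0.53325945, -0.12418071]), array([-2.8, -4. ,  2.3,  1.9]))
beaker 0.82 [452.5 209.5 488.5 242.5] (array([ 0.58275131, -0.17241099]), array([-0.9, -0.4,  0.8,  0.4]))
vial_tall 0.49 [254.5 220.5 270.5 238.5] (array([0.58036785, 0.22468048]), array([ 0.6,  0.1, -0.7, -0.1]))
vial_tall 0.73 [282.5 281.5 293.5 317.5] (array([0.58463612, 0.22797198]), array([-1.7, -0.9,  2.1,  0.8]))
```

Request:
{"method": "move_arm", "body": {"series": [[[0.02,0.04,0.4],[0,0,0]],[[0,0,0.6],[0,0,0]],[[0,0,0.6],[0,0,0]],[[0,0,0.6],[0,0,0]],[[0,0,0.6],[0,0,0]],[[0,0,0.6],[0,0,0]],[[0,0,0.3],[0,0,0]],[[0,0,0.13],[0,0,0]],[[0,0,0],[0,0,0]],[[0,0,0],[0,0,0]]]}}

```text
time_s: 28.73
ee_pos: [0.5188, 0.349, 0.1016]
ee_rot: [0.001, 3.141, 0.001]
force: [-0.2, -0.7, 0.2]
opening: 0.589
gripper_force: 0.0
```

Request:
{"method": "move_arm", "body": {"series": [[[0,0,0],[0,0,0]],[[0,0,0],[0,0,0]],[[0,0,0],[0,0,0]],[[0,0,0],[0,0,0]],[[0,0,0],[0,0,0]],[[0,0,0],[0,0,0]],[[0,0,0],[0,0,0]],[[0,0,0],[0,0,0]],[[0,0,0],[0,0,0]],[[0,0,0],[0,0,0]]], "jaw": 10}}

```text
time_s: 29.57
ee_pos: [0.5189, 0.3491, 0.1022]
ee_rot: [0.001, 3.139, 0.002]
force: [-0.5, -0.7, 6.2]
opening: 0.255
gripper_force: 58.9
```

Request:
{"method": "move_arm", "body": {"series": [[[0,0,-0.3],[0,0,0]],[[0,0,-0.7],[0,0,0]],[[0,0,-0.9],[0,0,0]],[[0,0,-0.9],[0,0,0]],[[0,0,-0.9],[0,0,0]],[[0,-0.5,-0.6],[0,0,0]],[[0,-0.9,0],[0,0,0]],[[0,-1,0],[0,0,0]],[[0,-1,0],[0,0,0]],[[0,-1,0],[0,0,0]]]}}

```text
time_s: 30.4
ee_pos: [0.5179, 0.2156, 0.2304]
ee_rot: [0.0, 3.141, 0.0]
force: [0.7, -1.2, -1.0]
opening: 0.26
gripper_force: 58.9
```

Request:
{"method": "move_arm", "body": {"series": [[[-0.1,-1,0],[0,0,0]],[[-0.3,-1,0],[0,0,0]],[[-0.3,-1,0],[0,0,0]],[[-0.3,-1,0],[0,0,0]],[[-0.3,-1,0],[0,0,0]],[[-0.3,-1,0],[0,0,0]],[[-0.3,-1,0],[0,0,0]],[[-0.3,-1,0],[0,0,0]],[[-0.3,-1,0],[0,0,0]],[[-0.2,-0.8,0],[0,0,0]]]}}

```text
time_s: 31.23
ee_pos: [0.5994, -0.0796, 0.2303]
ee_rot: [0.003, 3.141, -0.001]
force: [0.5, 0.2, -0.6]
opening: 0.258
gripper_force: 58.9
```

Request:
{"method": "move_arm", "body": {"series": [[[-0.1,-0.5,0],[0,0,0]],[[-0.1,-0.33,0],[0,0,0]],[[0,0,0],[0,0,0]],[[0,0,0],[0,0,0]],[[0,0,0.4],[0,0,0]],[[0,0,0.5],[0,0,0]],[[0,0,0.4],[0,0,0]],[[0,0,0],[0,0,0]],[[0,0,0],[0,0,0]],[[0,0,0],[0,0,0]]]}}

```text
time_s: 32.07
ee_pos: [0.6053, -0.1013, 0.1917]
ee_rot: [-0.001, 3.14, -0.0]
force: [0.4, 0.5, -0.4]
opening: 0.255
gripper_force: 58.9
```

Request:
{"method": "move_arm", "body": {"series": [[[0,0,0.4],[0,0,0]],[[0,0,0.5],[0,0,0]],[[0,0,0.5],[0,0,0]],[[0,0,0.5],[0,0,0]],[[0,0,0.4],[0,0,0]],[[0,0,0.2],[0,0,0]],[[0,0,0.1],[0,0,0]],[[0,0,0.02],[0,0,0]],[[0,0,0],[0,0,0]],[[0,0,0],[0,0,0]]]}}

```text
time_s: 32.9
ee_pos: [0.6055, -0.1023, 0.1131]
ee_rot: [0.001, 3.14, -0.001]
force: [-0.6, -1.4, -0.2]
opening: 0.253
gripper_force: 58.9
```

Request:
{"method": "move_arm", "body": {"series": [[[0,0,0.02],[0,0,0]],[[0,0,0.02],[0,0,0]],[[0,0,0.02],[0,0,0]],[[0,0,0.02],[0,0,0]],[[0,0,0.02],[0,0,0]],[[0,0,0],[0,0,0]],[[0,0,0],[0,0,0]],[[0,0,0],[0,0,0]],[[0,0,0],[0,0,0]],[[0,0,0],[0,0,0]]]}}

```text
time_s: 33.73
ee_pos: [0.6053, -0.1022, 0.1102]
ee_rot: [0.001, 3.14, -0.0]
force: [-1.9, 1.0, 4.6]
opening: 0.253
gripper_force: 59.6
```

Contact. I'll release and rise.

Request:
{"method": "move_arm", "body": {"series": [[[0,0,0],[0,0,0]],[[0,0,0],[0,0,0]],[[0,0,0],[0,0,0]],[[0,0,0],[0,0,0]],[[0,0,0],[0,0,0]],[[0,0,0],[0,0,0]],[[0,0,-0.3],[0,0,0]],[[0,0,-0.8],[0,0,0]],[[0,0,-1],[0,0,0]],[[0,0,-1],[0,0,0]]], "jaw": 38}}

```text
time_s: 34.57
ee_pos: [0.6047, -0.1021, 0.2033]
ee_rot: [-0.001, -3.14, -0.001]
force: [0.8, 0.7, 1.1]
opening: 0.443
gripper_force: 0.0
```

Request:
{"method": "move_arm", "body": {"series": [[[0,0.3,-0.6],[0,0,0]],[[0.5,0.7,-0.4],[0,0,0]],[[0.7,0.9,0],[0,0,0]],[[0.7,0.9,0],[0,0,0]],[[0.7,0.9,0],[0,0,0]],[[0.7,0.9,0],[0,0,0]],[[0.7,0.9,0],[0,0,0]],[[0.6,0.9,0],[0,0,0]],[[0.5,0.8,0],[0,0,0]],[[0.2,0.4,0],[0,0,0]]], "jaw": 60}}

```text
time_s: 35.4
ee_pos: [0.444, 0.1281, 0.233]
ee_rot: [0.001, -3.141, -0.001]
force: [-0.4, 0.4, 0.9]
opening: 0.705
gripper_force: 0.0
```

```bash
python3 - <<'E'
from h import *
s=imaging.get_image('side');t=imaging.get_image('top');st=bot.state();save(s,'b7.png');save(t,'b7t.png');print(st['ee_pos'],st['ee_rot'],st['opening'])
for q,x0,z in (('vial_black',[.605,-.102],.008),('dropper',[.445,.129],0)):
  for im in (t,s):
    for d in silhouettes(im,q+'_mid')[:1]:
      b=mbox(d);print(q,d['p'],b,fit(q,[(im,b)],x0,z))
cv2.imwrite('pics/b7c.png',cv2.resize(cv2.imread('pics/b7.png')[130:330,240:440],(600,600),interpolation=cv2.INTER_CUBIC))
E
```

```text
[0.44510184 0.12758385 0.23307533] [-3.59998929e-03  3.14084600e+00  7.15809237e-04] 0.7059713415188555
vial_black 0.64 [424.5 207.5 442.5 224.5] (array([ 0.60426282, -0.10399334]), array([-0.2, -0.3,  0.2,  0.3]))
vial_black 0.66 [308.5 182.5 319.5 204.5] (array([ 0.60731756, -0.11186318]), array([ 0.3, -3.6, -0.3,  2.2]))
dropper 0.85 [362.5 245.5 381.5 291.5] (array([0.44596271, 0.13001689]), array([-0.2, -1.4,  0.2,  1.1]))
```

View pics/b7c.png

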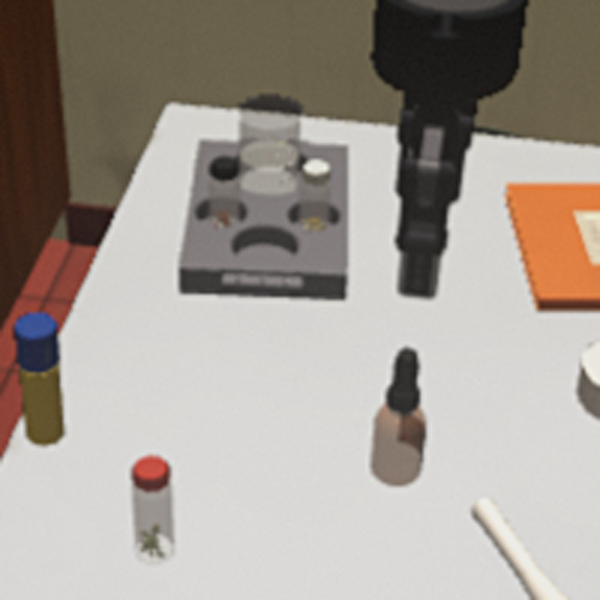

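The beaker stands in the large well and both vials stand in the small wells, with caps at side (315,186) and (345,186). The dropper is below the gripper at (374,268), and the red vial and glue stick haven't moved. I'll descend on the dropper, keeping the gripper body clear of the bulb.

Request:
{"method": "move_arm", "body": {"series": [[[-0.01,0.04,0.3],[0,0,0]],[[0,0,0.5],[0,0,0]],[[0,0,0.6],[0,0,0]],[[0,0,0.6],[0,0,0]],[[0,0,0.6],[0,0,0]],[[0,0,0.6],[0,0,0]],[[0,0,0.5],[0,0,0]],[[0,0,0.3],[0,0,0]],[[0,0,0.15],[0,0,0]],[[0,0,0],[0,0,0]]]}}

```text
time_s: 36.53
ee_pos: [0.4463, 0.1267, 0.1067]
ee_rot: [-0.003, -3.14, 0.0]
force: [0.2, -0.8, -0.3]
opening: 0.705
gripper_force: 0.0
```

Request:
{"method": "move_arm", "body": {"series": [[[0,0,0.04],[0,0,0]],[[0,0,0.04],[0,0,0]],[[0,0,0.04],[0,0,0]],[[0,0,0],[0,0,0]],[[0,0,0],[0,0,0]],[[0,0,0],[0,0,0]],[[0,0,0],[0,0,0]],[[0,0,0],[0,0,0]],[[0,0,0],[0,0,0]],[[0,0,0],[0,0,0]]]}}

```text
time_s: 37.37
ee_pos: [0.4465, 0.1271, 0.1041]
ee_rot: [0.001, 3.141, 0.0]
force: [0.8, -0.2, -0.1]
opening: 0.704
gripper_force: 0.0
```

Request:
{"method": "move_arm", "body": {"series": [[[0,0,0],[0,0,0]],[[0,0,0],[0,0,0]],[[0,0,0],[0,0,0]],[[0,0,0],[0,0,0]],[[0,0,0],[0,0,0]],[[0,0,0],[0,0,0]],[[0,0,0],[0,0,0]],[[0,0,0],[0,0,0]],[[0,0,0],[0,0,0]],[[0,0,0],[0,0,0]]], "jaw": 15}}

```text
time_s: 38.2
ee_pos: [0.4467, 0.1272, 0.1044]
ee_rot: [0.001, 3.141, 0.0]
force: [0.4, -0.0, 5.4]
opening: 0.35
gripper_force: 58.9
```

Request:
{"method": "move_arm", "body": {"series": [[[0,0,-0.1],[0,0,0]],[[0,0,-0.3],[0,0,0]],[[0,0,-0.4],[0,0,0]],[[0,0,-0.5],[0,0,0]],[[0,0,-0.5],[0,0,0]],[[0,0,-0.5],[0,0,0]],[[0,0,-0.5],[0,0,0]],[[0,0,-0.5],[0,0,0]],[[0,0,-0.5],[0,0,0]],[[0,0,-0.4],[0,0,0]]]}}

```text
time_s: 39.03
ee_pos: [0.4464, 0.1271, 0.2317]
ee_rot: [0.001, 3.141, 0.0]
force: [-0.4, -0.3, -0.4]
opening: 0.35
gripper_force: 59.2
```

```bash
python3 - <<'E'
from h import *
s=imaging.get_image('side');st=bot.state();save(s,'b8.png');print(st['ee_pos'],st['ee_rot'],st['opening'],st['gripper_force'])
d=silhouettes(s,'dropper_mid')[0];b=mbox(d);print(b,box(s,'dropper',st['ee_pos'][:2],st['ee_pos'][2]-.1044))
cv2.imwrite('pics/b8c.png',cv2.resize(cv2.imread('pics/b8.png')[130:330,270:470],(600,600),interpolation=cv2.INTER_CUBIC))
E
```

```text
[0.44733785 0.12722178 0.23357079] [1.08667970e-03 3.13713826e+00 7.73333351e-04] 0.34964430604308405 59.21336372732185
[366.5 211.5 388.5 239.5] [366.42723923 182.21028188 387.99023576 239.03543237]
```

View pics/b8c.png

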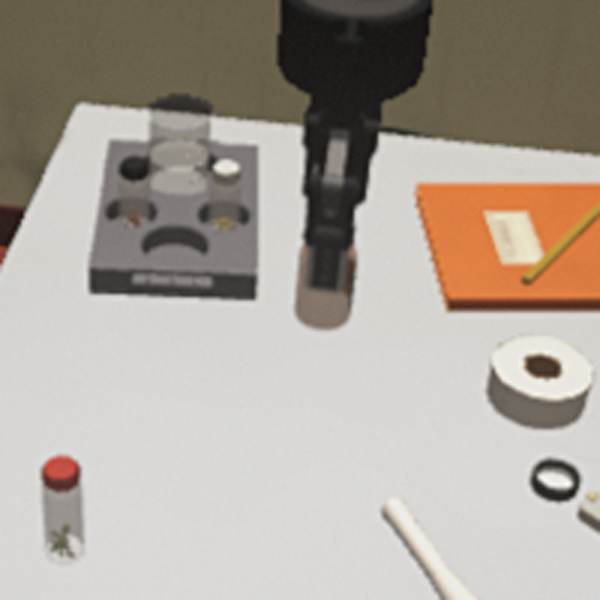

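The dropper is held upright with its bottom at side (378,238), as predicted. I'll carry it to the medium well.

Request:
{"method": "move_arm", "body": {"series": [[[-0.2,-0.3,0],[0,0,0]],[[-0.4,-0.7,0],[0,0,0]],[[-0.5,-0.8,0],[0,0,0]],[[-0.5,-0.8,0],[0,0,0]],[[-0.5,-0.8,0],[0,0,0]],[[-0.5,-0.8,0],[0,0,0]],[[-0.5,-0.8,0],[0,0,0]],[[-0.5,-0.8,0],[0,0,0]],[[-0.22,-0.4,0],[0,0,0]],[[-0.1,-0.2,0],[0,0,0]]]}}

```text
time_s: 39.97
ee_pos: [0.5643, -0.0673, 0.2287]
ee_rot: [-0.005, -3.14, -0.0]
force: [-0.0, -0.4, -0.7]
opening: 0.35
gripper_force: 59.3
```

Request:
{"method": "move_arm", "body": {"series": [[[0,0,0],[0,0,0]],[[0,0,0],[0,0,0]],[[0,0,0.3],[0,0,0]],[[0,0,0.5],[0,0,0]],[[0,0,0.5],[0,0,0]],[[0,0,0.5],[0,0,0]],[[0,0,0.4],[0,0,0]],[[0,0,0.2],[0,0,0]],[[0,0,0],[0,0,0]],[[0,0,0],[0,0,0]]]}}

```text
time_s: 40.8
ee_pos: [0.5638, -0.0643, 0.1581]
ee_rot: [0.0, -3.141, -0.0]
force: [0.5, -1.7, -0.5]
opening: 0.351
gripper_force: 59.3
```

Contact is expected at a TCP height of about 0.112.

Request:
{"method": "move_arm", "body": {"series": [[[-0.03,0,0.2],[0,0,0]],[[0,0,0.3],[0,0,0]],[[0,0,0.3],[0,0,0]],[[0,0,0.3],[0,0,0]],[[0,0,0.2],[0,0,0]],[[0,0,0.1],[0,0,0]],[[0,0,0.03],[0,0,0]],[[0,0,0],[0,0,0]],[[0,0,0],[0,0,0]],[[0,0,0],[0,0,0]]]}}

```text
time_s: 41.63
ee_pos: [0.5651, -0.065, 0.1156]
ee_rot: [0.001, 3.141, -0.0]
force: [-0.4, 0.1, -0.4]
opening: 0.352
gripper_force: 59.3
```

Request:
{"method": "move_arm", "body": {"series": [[[0,0,0.02],[0,0,0]],[[0,0,0.02],[0,0,0]],[[0,0,0.02],[0,0,0]],[[0,0,0.02],[0,0,0]],[[0,0,0.02],[0,0,0]],[[0,0,0],[0,0,0]],[[0,0,0],[0,0,0]],[[0,0,0],[0,0,0]],[[0,0,0],[0,0,0]],[[0,0,0],[0,0,0]]]}}

```text
time_s: 42.47
ee_pos: [0.565, -0.0649, 0.1125]
ee_rot: [0.001, 3.141, 0.0]
force: [-1.5, 0.4, 3.8]
opening: 0.356
gripper_force: 59.8
```

Request:
{"method": "move_arm", "body": {"series": [[[0,0,0],[0,0,0]],[[0,0,0],[0,0,0]],[[0,0,0],[0,0,0]],[[0,0,0],[0,0,0]],[[0,0,0],[0,0,0]],[[0,0,0],[0,0,0]],[[0,0,-0.3],[0,0,0]],[[0,0,-0.6],[0,0,0]],[[0,0,-0.8],[0,0,0]],[[0,0,-0.8],[0,0,0]]], "jaw": 46}}

```text
time_s: 43.3
ee_pos: [0.5646, -0.0649, 0.1883]
ee_rot: [-0.001, -3.141, -0.0]
force: [0.7, -1.2, -0.3]
opening: 0.54
gripper_force: 0.0
```

Request:
{"method": "move_arm", "body": {"series": [[[0,0,-0.8],[0,0,0]],[[0,0,-0.8],[0,0,0]],[[0,0,-0.8],[0,0,0]],[[0.5,0.5,-0.3],[0,0,0]],[[0.7,0.8,0],[0,0,0]],[[0.7,0.8,0],[0,0,0]],[[0.7,0.8,0],[0,0,0]],[[0.7,0.8,0],[0,0,0]],[[0.5,0.5,0],[0,0,0]],[[0,0,0],[0,0,0]]]}}

```text
time_s: 44.13
ee_pos: [0.4481, 0.0635, 0.269]
ee_rot: [0.003, -3.141, -0.001]
force: [0.1, 0.1, -0.0]
opening: 0.539
gripper_force: 0.0
```

```bash
python3 - <<'E'
from h import *
s=imaging.get_image('side');t=imaging.get_image('top');st=bot.state();save(s,'b9.png');save(t,'b9t.png');print(st['ee_pos'],st['opening'],st['force'])
for q,x0,z in (('vial_black',[.605,-.102],.008),('vial_white',[.535,-.11],.008),('beaker',[.58,-.17],.008),('dropper',[.565,-.065],.008),('vial_tall',[.58,.226],0),('glue',[.676,.139],0)):
    obs=[(im,mbox(d)) for im in (t,s) for d in silhouettes(im,q+'_mid')[:1]]
    for o in obs: print(q,fit(q,[o],x0,z))
a=cv2.resize(cv2.imread('pics/b9.png')[130:330,240:400],(480,600),interpolation=cv2.INTER_CUBIC)
b=cv2.resize(cv2.imread('pics/b9t.png')[180:290,380:500],(320,293))
a=np.hstack([a,np.vstack([b,np.zeros((307,320,3),np.uint8)])]);cv2.imwrite('pics/b9c.png',a)
E
```

```text
[0.45087555 0.06150801 0.26913679] 0.5419471300610235 [ 0.91880489 -0.19932487  0.07894374]
vial_black (array([ 0.60414103, -0.10385285]), array([-1.3, -1.2,  1.2,  1.4]))
vial_black (array([ 0.60751933, -0.11285302]), array([ 0.3, -2.8, -0.3,  2. ]))
vial_white (array([ 0.5383241 , -0.12288092]), array([-0. , -2.9,  0. ,  1.9]))
beaker (array([ 0.58261358, -0.17240568]), array([-0.9, -1.3,  0.8,  1.5]))
beaker (array([ 0.58459996, -0.18706687]), array([-0.3, -2.9,  0.3,  1.5]))
dropper (array([ 0.56828423, -0.06329162]), array([-0.5, -2.1,  0.5,  3.8]))
dropper (array([ 0.56522217, -0.0738161 ]), array([ 0. , -3.8, -0. ,  1.9]))
vial_tall (array([0.58028974, 0.22652946]), array([-0.4, -0.9,  0.4,  1. ]))
vial_tall (array([0.58238088, 0.22765133]), array([ 0.6, -0.9, -0.7,  0.8]))
glue (array([0.67602475, 0.13993069]), array([-0.6, -0.6,  0.6,  0.6]))
glue (array([0.67737115, 0.13903846]), array([-0.6, -0.6,  0.6,  0.5]))
```

View pics/b9c.png

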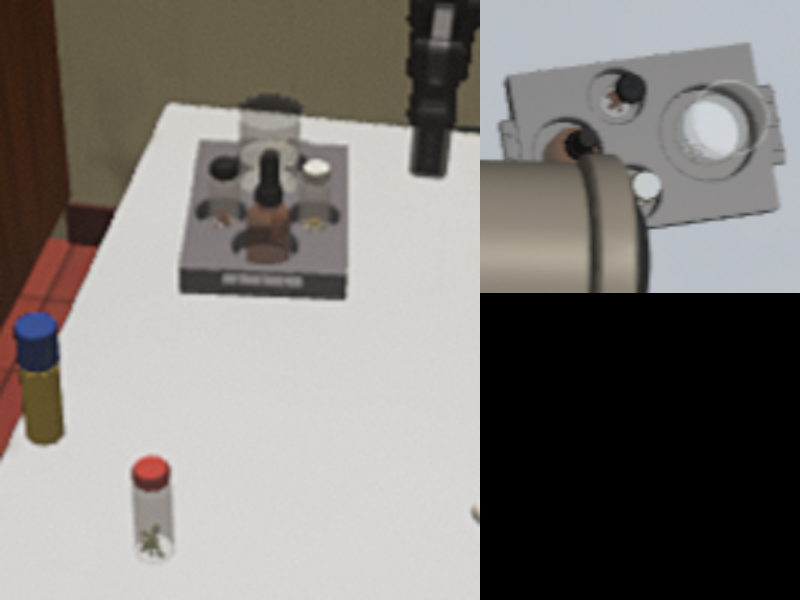

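All four kit items stand upright in their wells: dropper at side (329,200), black cap (315,186), white cap (345,186), beaker (330,178). The tall vial and glue stick haven't moved, so I'm handing in.

```bash
python3 -c "
from cell import ticket
print(ticket.close_job())"
```

```text
the job is handed in; nothing more can be done
None
```

The kit is packed and the job is handed in: all four items stand upright in their wells, and the tall vial and glue stick haven't moved. On the way I accidentally lifted the beaker back out and had to re-place it, leaving it about 4 mm off centre by camera estimate; the hand-in returned no verdict.

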